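Put the gouge away in the latched tool tray

TASK

Put the stout carving gouge away in the small tool chest: press the steel release on top so that the tray springs right out, lay the gouge's handle centrally in the two V rests with its blade towards the side where the release is, lowering it until it rests before you let go (do not drop it in), and then push the tray home until it clicks and stays shut by itself. Leave the other things on the bench where they are.

Things in the scene. Friction and masses are not known exactly. Their poses are not given: they have to be found in the camera images.
- chest: low plywood tool chest fixed to the bench, 170 deep (x) x 270 wide (y) x 84 mm high; origin under its centre. Its -x axis points out of its open front towards the robot (the tray comes out along -x), +y to the side with the release. Its yaw varies; tray, release and cradle turn with it. A low whetstone lies on the rear of its top
- tray (a joint): how far the tray is out along the chest's -x, m: 0 = latched shut, 0.14 = fully out; starts latched. Freed, a spring drives it out (6 N shut, 3 N out) in about 1 s. Pushing home takes 5 to 12 N, most in the last 15 mm over the latch; it must go slightly past shut (stop at -0.006) to click, then rests at about 0.001. Unclicked, it springs out again
- tray_front (a point): middle of the top edge of the outer face of the tray's front panel. The panel is upright, 270 mm wide, 14 mm thick, from 6 to 74 mm above the bench (this point is at 74 mm) and is pushed on its outer face; moves with the tray. Axes as the chest's
- release (a joint): how far the release is pressed down, m: 0 = up, 0.010 = fully down; sprung, 1.5 N to start and 4.5 N fully down; the tray is freed at about 6 mm
- release_top (a point): centre of the top of the release: a round steel cap 32 mm across on the chest's top near its front corner, standing 14 mm above the chest's top (98 mm above the bench); press straight down
- cradle (a point): where the centre of the gouge's handle lies when seated: 52 mm above the bench, midway between two wooden 90 degree V rests 76 mm apart along y (14 mm wide, mouths 40 mm, rims 52 mm high). Free for fingers: 62 mm between the rests, 60 mm to panel and back. Tray floor at 18 mm. Axes as the chest's: handle along y, blade to +y. Moves with the tray; when out, 85 mm before the chest's front
- gouge_mid (a point): centre of the gouge's handle, half-way up. The gouge: round dark wooden handle 28 mm thick, 104 mm long, then a brass ferrule and short steel blade, 160 mm overall, 0.10 to 0.18 kg; balances about 10 mm from here towards the blade. x axis along the handle towards the blade. Starts lying on its handle on the bench, blade away from the robot; may roll if nudged
- gouge_tip (a point): the cutting end of the gouge, on the handle's axis, 108 mm from gouge_mid
- veiner: bystander: a slimmer, longer carving tool (handle 19 mm thick, 110 mm long, mid-brown wood, thin 95 mm steel; 205 mm overall) lying near the gouge; origin under the middle of its handle, x axis towards its blade
- whetstone: bystander: flat grey stone 50 x 120 x 22 mm lying on the rear of the chest's top; origin under its centre
- mallet: bystander: turned wooden mallet standing head down, 88 mm across, 255 mm tall; origin under its centre
- offcut: bystander: wooden block 90 x 60 x 32 mm; origin under its centre
- glue: bystander: white bottle 64 mm across, 170 mm tall; origin under its centre
- wax: bystander: metal can 80 mm across, 60 mm tall; origin under its centre
- brush_cup: bystander: white cup 84 mm across, 100 mm tall; origin under its centre
- brush: bystander: bench brush lying flat; origin under its centre
There are look-alikes about, which are no part of the job. What is shaped like the part that bears gouge_mid but blue is not meant.

How it is judged:
On the way, in this order (a step that is already met when the one before it is completed fails the run):
1. the tray has sprung out (at least 120 mm) (value of joint tray above 0.12 m), for 0.2 s.
2. the gouge rests in the V rests of the open tray, blade towards the release side, let go (x of gouge_mid in the frame of cradle between -0.005 and 0.005 m and y of gouge_mid in the frame of cradle between -0.015 and 0.015 m and z of gouge_mid in the frame of cradle between -0.005 and 0.005 m and angle between the x axis of gouge_mid and the y axis of cradle, either way round below 0.09 rad and y of gouge_tip in the frame of cradle above 0.08 m and value of joint tray above 0.08 m and contact force between the fingers and gouge below 0.05 N and linear speed of gouge below 0.03 m/s), for 0.3 s.
At the end, for the whole second after the job is handed in: Tray latched shut by itself (within 3 mm), release up (within 2 mm), gouge at rest in the V rests: handle middle within 5 mm of its seat across and in height, 15 mm along it; handle within 0.09 rad of the tray's y axis, blade towards the release side (x of gouge_mid in the frame of cradle between -0.005 and 0.005 m and y of gouge_mid in the frame of cradle between -0.015 and 0.015 m and z of gouge_mid in the frame of cradle between -0.005 and 0.005 m and angle between the x axis of gouge_mid and the y axis of cradle, either way round below 0.09 rad and y of gouge_tip in the frame of cradle above 0.08 m and value of joint tray below 0.003 m and value of joint release below 0.002 m and velocity of joint tray below 0.01 m/s and linear speed of gouge below 0.02 m/s); the robot touches nothing.
It fails at once if the gouge is dropped into the cradle: let go more than 10 mm above its seat (z of gouge_mid in the frame of cradle above 0.01 m and horizontal distance between gouge_mid and cradle below 0.06 m and contact force between the fingers and gouge below 0.02 N and contact force between gouge and chest below 0.02 N).
It fails at once if a bystander is moved by more than 30 mm (distance of any of veiner, whetstone, mallet, offcut, glue, wax, brush_cup, brush from where it was at the start of the episode above 0.03 m).
It also fails if it takes over 69 s, if anything falls off the work surface, if the arm or the gripper's body presses on something with over 40 N, if the wrist force passes 120 N, or if a joint passes its speed limit or range.

ROBOT

A 7-joint arm with a two-finger parallel gripper is mounted at the origin on the work surface. World frame = base frame: x ahead of the robot, y to its left, z up, the work surface at z = 0. Lengths are in m, angles in rad, forces in N, time in s.
With the tool pointing down it reaches from about 0.4 to 0.875 m from the base axis. Payload 19.3 kg.
Tool frame: the origin (TCP) lies midway between the tips of the shut fingers; the grasp point (between the pads) lies 19 mm behind it; z points along the fingers, y is the line along which they close (so a half turn about z gives the same grasp; the last joint's range is limited). The gripper opens to 85 mm and grips with 20 to 120 N. Pads are 22 mm wide; open, the fingers measure 114 mm over their backs; the gripper's body (76 mm by 85 mm) begins 54 mm behind the grasp point. The pads swing forward as they close: fully open they stand 13 mm farther back than shut.
Start: joints at [-1.419, 0.521, -0.036, 1.599, 0.021, 1.021, -0.113], TCP at [0.138, 0.61, 0.231] pointing down, gripper open.
Joint ranges: [-2.91, 2.91], [-0.3, 2.13], [-1.5, 1.42], [0.17, 2.43], [-1.26, 4.41], [0.16, 1.93], [-2.52, 2.52]. Speed limits (rad/s): [1.89, 1.89, 2.39, 2.39, 3.01, 3.01, 3.01].

INTERFACE

Orientations are given as [roll, pitch, yaw] about the fixed x, y, z axes, in that order (R = Rz(yaw) Ry(pitch) Rx(roll)).
In Python, from workcell import bot gives the robot as it stands.
- The arm moves only by the tool move_arm, never from a script. Its argument "moves" is a list that holds one entry, the list of rows, each a list of 7 numbers: the opening, from 0 (shut) to 1 (fully open), then the shift along the tool's x, y, z in units of 1000 mm (1.0 is 1000 mm), then the turn, a rotation vector about the tool's x, y, z in units of 2 pi rad (1.0 is 2 pi rad). A call has 1 to 5 rows; each row is the pose to reach, as a shift and turn from the pose commanded when the call began, along the tool's axes at that moment, turning the shorter way round; what a row does not reach only later rows make up. A row lasts 1/10 s, in which the tool goes at most 50 mm and 8.59 degrees, less where a joint would pass 70% of its speed; a pose out of reach is approached as far as the arm can. A call with a number of a shift or a turn outside -1 to 1 is refused whole. A call with a gripper value outside its range is refused whole. The fingers move at their own pace and stop on an object; "force" is the grip in N (left out, the last holds). Time passes only in rows, so rows that repeat a pose let the fingers close. It gives the time, the measured TCP pose, the force, the opening and the grip force at its end, in the units of the state.
- bot.observe(): the state, without advancing time (a new reading comes with each control period).
- bot.grab_frame(name): name is "scene" or "top" or "wrist"; returns the picture (384x512x3 uint8, red, green, blue); there is no depth.
- bot.camera_params(name): a dict with "vertical_fov" (degrees; the focal length in pixels is half the picture's height over the tangent of half this angle, whatever the lens; pixels are square), "cx", "cy" (the principal point, pixels), "R" (3x3) and "t" (3): a world point X has camera coordinates R X + t. Camera axes: x right, y down, z forward; pixel columns grow to the right and rows downward; lengths in m; the calibration is good to about 2 mm. A picture is of the moment at which its call begins: read the wrist's pose just before it. camera_params takes no time and is no camera call; for the wrist camera it gives the pose at the moment of the call.
- bot.job_done(): hands the job in; it is judged then, once.
The state is a dict: "clock": time; "qpos": joint angles; "qd": joint speeds; "joint_efforts": joint torques, N m; "position": TCP position; "tool_rot": TCP orientation; "force": force on the tool from outside, world axes, zero at the start; "moment": the same for the moment, N m; "grip_width": finger opening in m; "finger_force": force on a finger pad.
Only numpy, scipy, OpenCV 4.12 (cv2) and the standard library are available. Lean on these libraries where they do the work, as an engineer would, in place of code of your own. Each camera call takes 0.05 s, during which the arm holds its last target. There are 200 camera calls.

## Working session

There is one attempt and no reset: what is moved stays moved. The work goes in short steps, Python scripts to look and compute and a tool call to move; the robot and the scene stay as the last step left them, time stands still between calls to the robot, and variables do not carry over. Pictures are saved under pics/ and viewed, at most 14 in all, crops included, and the job is handed in when it is done.

Besides the shell and the picture viewer there is one more tool, called after "Request:" by a JSON object that holds its "method" and its "body". move_arm: Moves the arm, as the interface text tells. Shifts and turns lie within -1 to 1; 1 stands for 1000 mm of shift or 2 pi rad of turn. Its arguments: {"type":"object","properties":{"moves":{"type":"array"},"force":{"type":"number"}},"required":["moves"]}

```bash
mkdir -p pics; ls
python3 - <<'E'
from workcell import bot
import cv2,numpy as np
for n in("scene","top"):
    cv2.imwrite(f"pics/{n}0.png",bot.grab_frame(n)[:,:,::-1]); p=bot.camera_params(n); print(n,p)
o=bot.observe();print(o["clock"],o["position"],o["tool_rot"],o["grip_width"])
a=cv2.imread("pics/scene0.png");b=cv2.imread("pics/top0.png")
E
```

```text
pics
scene {'vertical_fov': 56.429787005214685, 'cx': 252.35785963192208, 'cy': 201.0955388682522, 'R': array([[ 0.61720745,  0.78665144,  0.01531233],
       [ 0.51227562, -0.38700835, -0.76668   ],
       [-0.59718394,  0.48104474, -0.64184679]]), 't': array([-0.34005217, -0.18015478,  1.50003587])}
top {'vertical_fov': 50.69116270030198, 'cx': 254.72901032590767, 'cy': 191.3310437647052, 'R': array([[ 0.02100897, -0.99976925,  0.00447913],
       [-0.99737307, -0.02126884, -0.06924302],
       [ 0.06932231, -0.00301264, -0.99758977]]), 't': array([0.01085377, 0.50093154, 1.32028105])}
0.1 [0.13745657 0.60940911 0.23080853] [-3.14063289e+00  7.29871723e-05  2.91978003e+00] 0.08544961076918589
```

View pics/top0.png

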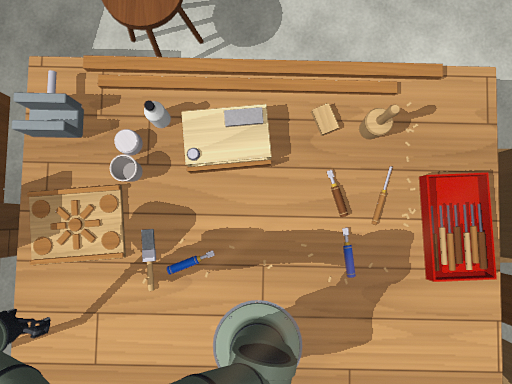

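View pics/scene0.png

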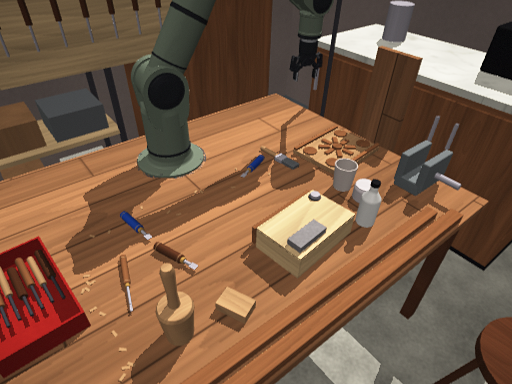

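Top view: chest at about (226,137) with the release at (194,154); the stout gouge at (338,192), blade up-left; the veiner at (383,195). The blue look-alikes are at (185,264) and (349,255).

```bash
cat > h.py <<'E'
import cv2,numpy as np
from workcell import bot
def ray(p,u,v,z):
    f=192/np.tan(np.radians(p["vertical_fov"]/2));R,t=p["R"],p["t"]
    d=R.T@np.array([(u-p["cx"])/f,(v-p["cy"])/f,1]);c=-R.T@t
    return c+d*(z-c[2])/d[2]
def proj(p,X):
    f=192/np.tan(np.radians(p["vertical_fov"]/2));q=p["R"]@np.array(X)+p["t"]
    return np.array([p["cx"]+f*q[0]/q[2],p["cy"]+f*q[1]/q[2]])
def Rt():
    from scipy.spatial.transform import Rotation as S
    o=bot.observe();return o,S.from_euler("xyz",o["tool_rot"]).as_matrix()
def rel(P,yaw):
    "shift (m, tool axes) and turn about tool z (units 2pi) to TCP at P, tool down, tool y at world angle yaw"
    o,R=Rt();d=R.T@(np.array(P)-o["position"])
    y=np.arctan2(R[1,1],R[0,1]);e=(yaw-y+np.pi/2)%np.pi-np.pi/2
    return d.round(4),round(-e/2/np.pi,4)
E
python3 - <<'E'
import cv2,numpy as np
a=cv2.imread("pics/top0.png")
c=np.hstack([cv2.resize(a[95:180,170:280],None,fx=4,fy=4,interpolation=2)[:340],cv2.resize(a[160:225,315:400],None,fx=4,fy=4,interpolation=2)[:260].copy() if 0 else cv2.copyMakeBorder(cv2.resize(a[160:225,315:400],None,fx=4,fy=4,interpolation=2),0,80,0,0,0)])
cv2.imwrite("pics/crop.png",c)
E
```

```text
(no output)
```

View pics/crop.png

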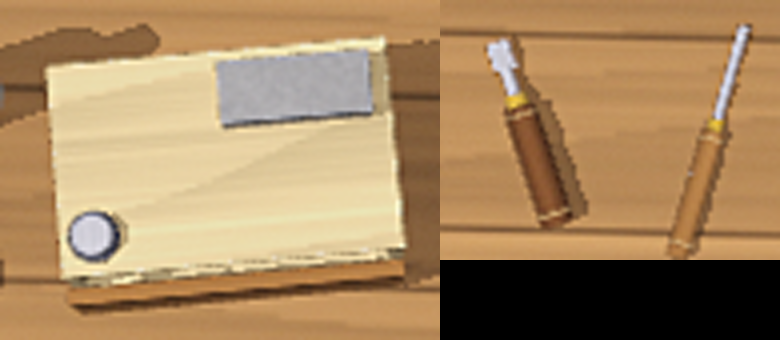

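Run:
```python
from h import *
p=bot.camera_params("top")
C=[ray(p,170+u/4,95+v/4,.084) for u,v in[(47,68),(384,38),(405,250),(62,280)]]
for c in C:print(c.round(4))
n=np.linalg.norm;print([n(C[i]-C[(i+1)%4]).round(3) for i in range(4)])
l=(C[0]+C[3]-C[1]-C[2]);print("yaw",np.arctan2(l[1],l[0])-np.pi/2,"ctr",sum(C)/4)
r=ray(p,193.25,153.5,.098);print("rel",r)
b=ray(p,344.5,215.5,.014);f=ray(p,334.25,186.75,.014);t=ray(p,330,170.5,.014)
d=t-b;print("gouge",b,f,t,(b+f)/2,n(b-f),n(t-b),np.arctan2(d[1],d[0]))
# second view: dark brown mask
a=cv2.imread("pics/top0.png")[160:225,315:400].astype(int);m=((a[:,:,2]<150)&(a[:,:,2]-a[:,:,0]>45)&(a[:,:,1]<95)).astype(np.uint8)
k,L,s,c=cv2.connectedComponentsWithStats(m)
for i in range(1,k):
  if s[i,4]>60: print(s[i],cv2.minAreaRect(np.argwhere(L==i)[:,::-1].astype(np.float32)+[[315,160]]) if 0 else c[i]+[315,160], ray(p,*(c[i]+[315,160]),.014))
P=[r[0],r[1],.22]; print(rel(P,0)); o=bot.observe();print(o)
```

```text
[0.7435 0.2587 0.084 ]
[ 0.7737 -0.0084  0.084 ]
[ 0.604  -0.0282  0.084 ]
[0.5744 0.2412 0.084 ]
[np.float64(0.269), np.float64(0.171), np.float64(0.271), np.float64(0.17)]
yaw 0.11109856228112314 ctr [0.67388738 0.11582291 0.084     ]
rel [0.60913333 0.21586627 0.098     ]
gouge [ 0.4272538  -0.27622253  0.014     ] [ 0.52165338 -0.24169175  0.014     ] [ 0.57552372 -0.22715858  0.014     ] [ 0.47445359 -0.25895714  0.014     ] 0.10051694043780868 0.15617695458092093 0.31956770694795894
[  6  17  31  41 351] [340.         201.13105413] [ 0.474364   -0.26106637  0.014     ]
[63 29 12 31 66] [382.90909091 206.78787879] [ 0.45866787 -0.4030688   0.014     ]
(array([-0.5467, -0.2801,  0.0111]), np.float64(0.2147))
{'clock': 0.1, 'qpos': array([-1.41918535,  0.52193253, -0.03635889,  1.59991762,  0.0212266 ,
        1.02109093, -0.11283128]), 'qd': array([ 1.53421571e-03, -5.60258597e-04,  1.95682360e-04, -1.02344225e-03,
        1.73631317e-03, -8.37454933e-05, -1.10610783e-03]), 'joint_efforts': array([ 2.48689801e-03, -9.28487849e+01,  1.98344260e+00, -3.70544744e+01,
        1.81524799e-02,  5.39784043e-03,  6.35587480e-05]), 'position': array([0.13745657, 0.60940911, 0.23080853]), 'tool_rot': array([-3.14063289e+00,  7.29871723e-05,  2.91978003e+00]), 'force': array([-0.48659378, -0.53629892,  0.05668109]), 'moment': array([0.02275966, 0.03912457, 0.00870004]), 'finger_force': 0.0, 'grip_width': 0.08544961076918589}
```

Request:
{"method": "move_arm", "body": {"moves": [[[0, -0.182, -0.093, 0.003, 0, 0, 0], [0, -0.182, -0.093, 0.003, 0, 0, 0], [0, -0.182, -0.093, 0.003, 0, 0, 0], [0, -0.182, -0.093, 0.003, 0, 0, 0], [0, -0.182, -0.093, 0.003, 0, 0, 0]]], "force": 40}}

```text
clock: 0.6
position: [0.2998, 0.4744, 0.2283]
tool_rot: [-3.14, 0.002, 2.912]
force: [-0.8, 0.4, 0.0]
grip_width: 0.012
finger_force: 0.0
```

Request:
{"method": "move_arm", "body": {"moves": [[[0, -0.182, -0.093, 0.003, 0, 0, 0], [0, -0.182, -0.093, 0.003, 0, 0, 0], [0, -0.182, -0.093, 0.003, 0, 0, 0], [0, -0.182, -0.093, 0.003, 0, 0, 0], [0, -0.182, -0.093, 0.003, 0, 0, 0]]]}}

```text
clock: 1.1
position: [0.4562, 0.343, 0.2251]
tool_rot: [-3.14, 0.002, 2.912]
force: [-0.9, 0.6, -0.7]
grip_width: 0.0001
finger_force: 0.0
```

Request:
{"method": "move_arm", "body": {"moves": [[[0, -0.182, -0.093, 0.003, 0, 0, 0.1], [0, -0.182, -0.093, 0.003, 0, 0, 0.1], [0, -0.182, -0.093, 0.003, 0, 0, 0.1], [0, -0.182, -0.093, 0.003, 0, 0, 0.1], [0, -0.182, -0.093, 0.003, 0, 0, 0.1]]]}}

```text
clock: 1.6
position: [0.6124, 0.2117, 0.2217]
tool_rot: [-3.141, 0.003, 2.279]
force: [-0.9, -0.8, -0.2]
grip_width: 0.0002
finger_force: 0.0
```

Request:
{"method": "move_arm", "body": {"moves": [[[0, 0, 0, 0.05, 0, 0, 0.097], [0, 0, 0, 0.08, 0, 0, 0.097], [0, 0, 0, 0.08, 0, 0, 0.097], [0, 0, 0, 0.08, 0, 0, 0.097], [0, 0, 0, 0.08, 0, 0, 0.097]]]}}

```text
clock: 2.1
position: [0.6084, 0.2178, 0.1417]
tool_rot: [-3.141, 0.001, 1.679]
force: [-0.9, -0.7, -0.9]
grip_width: 0.0001
finger_force: 0.0
```

Run:
```python
from h import *
o=bot.observe();print(o["clock"],o["position"],o["tool_rot"],o["force"],o["grip_width"])
p=bot.camera_params("wrist");I=bot.grab_frame("wrist")
print(proj(p,[.6091,.2159,.098]),proj(p,o["position"]))
cv2.imwrite("pics/w1.png",I[:,:,::-1]);print(rel([.6091,.2159,.11],.111))
```

```text
2.1 [0.60836061 0.21779111 0.14168534] [-3.14072274e+00  7.47367491e-04  1.67936392e+00] [-0.94167187 -0.65917921 -0.93337502] 0.0001188765129643627
[259.7180574  215.74659352] [258.45348517 241.71096561]
(array([-0.0019,  0.0004,  0.032 ]), np.float64(0.0004))
```

View pics/w1.png

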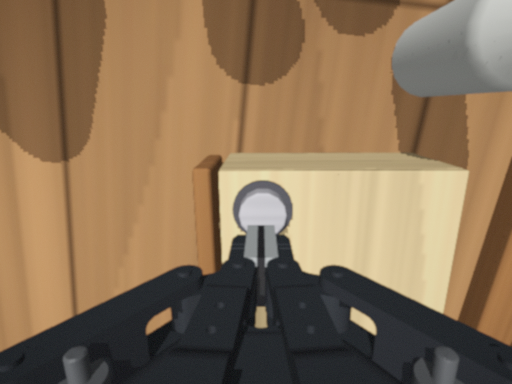

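The wrist view shows the steel cap centred at (264,211), within 3 mm of the prediction, with the fingertips right above it. Pressing.

Request:
{"method": "move_arm", "body": {"moves": [[[0, -0.002, 0, 0.035, 0, 0, 0], [0, -0.002, 0, 0.044, 0, 0, 0], [0, -0.002, 0, 0.049, 0, 0, 0], [0, -0.002, 0, 0.0525, 0, 0, 0], [0, -0.002, 0, 0.0525, 0, 0, 0]]]}}

```text
clock: 2.65
position: [0.6092, 0.2155, 0.0902]
tool_rot: [3.141, -0.0, 1.683]
force: [-1.6, 0.7, 3.4]
grip_width: 0.0003
finger_force: 1.7
```

Request:
{"method": "move_arm", "body": {"moves": [[[0, 0, 0, -0.02, 0, 0, 0], [0, 0, 0, -0.06, 0, 0, 0], [0, 0, 0, -0.1, 0, 0, 0], [0, 0, 0, -0.13, 0, 0, 0], [0, 0, 0, -0.13, 0, 0, 0]]]}}

```text
clock: 3.15
position: [0.611, 0.2158, 0.225]
tool_rot: [3.135, -0.002, 1.682]
force: [1.1, -0.3, -0.1]
grip_width: -0.0
finger_force: 0.0
```

Run:
```python
from h import *
cv2.imwrite("pics/top1.png",bot.grab_frame("top")[:,:,::-1][80:270,130:410]);print(rel([.474,-.26,.2],.32+np.pi/2))
a=cv2.imread("pics/top1.png");cv2.imwrite("pics/top1.png",cv2.resize(a,None,fx=2.8,fy=2.8,interpolation=2))
```

```text
(array([-0.4576, -0.1884,  0.0211]), np.float64(0.2169))
```

View pics/top1.png

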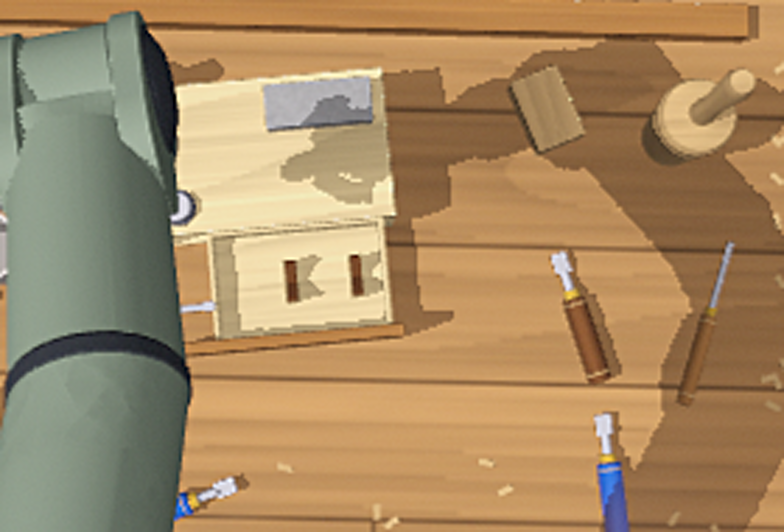

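The tray is out; V rests at zoomed (292,281) and (356,275). On to the gouge.

Request:
{"method": "move_arm", "body": {"moves": [[[1, -0.229, -0.094, 0.01, 0, 0, 0], [1, -0.229, -0.094, 0.01, 0, 0, 0], [1, -0.229, -0.094, 0.01, 0, 0, 0], [1, -0.229, -0.094, 0.01, 0, 0, 0], [1, -0.229, -0.094, 0.01, 0, 0, 0]]]}}

```text
clock: 3.7
position: [0.5398, -0.0245, 0.2095]
tool_rot: [-3.141, 0.0, 1.682]
force: [1.4, -0.2, -0.4]
grip_width: 0.0721
finger_force: 0.0
```

Request:
{"method": "move_arm", "body": {"moves": [[[1, -0.229, -0.094, 0.01, 0, 0, 0.1], [1, -0.229, -0.094, 0.01, 0, 0, 0.1], [1, -0.229, -0.094, 0.01, 0, 0, 0.1], [1, -0.229, -0.094, 0.01, 0, 0, 0.1], [1, -0.229, -0.094, 0.01, 0, 0, 0.1]]]}}

```text
clock: 4.2
position: [0.4719, -0.2624, 0.1994]
tool_rot: [-3.141, 0.0, 1.048]
force: [1.2, -0.5, -0.4]
grip_width: 0.0853
finger_force: 0.0
```

Request:
{"method": "move_arm", "body": {"moves": [[[1, 0, 0, 0.03, 0, 0, 0.117], [1, 0, 0, 0.06, 0, 0, 0.117], [1, 0, 0, 0.06, 0, 0, 0.117], [1, 0, 0, 0.06, 0, 0, 0.117], [1, 0, 0, 0.06, 0, 0, 0.117]]]}}

```text
clock: 4.7
position: [0.4726, -0.2607, 0.1392]
tool_rot: [-3.141, 0.001, 0.313]
force: [-0.4, 1.0, 1.4]
grip_width: 0.0853
finger_force: 0.0
```

Run:
```python
from h import *
o=bot.observe();print(o["clock"],o["position"],o["tool_rot"],o["force"],o["grip_width"])
p=bot.camera_params("wrist");I=bot.grab_frame("wrist")
print(proj(p,[.474,-.26,.014]),proj(p,[.5765,-.226,.014]),proj(p,o["position"]))
cv2.imwrite("pics/w2.png",I[:,:,::-1]);print(rel([.474,-.26,.05],.32+np.pi/2))
p=bot.camera_params("top");cv2.imwrite("pics/top2.png",bot.grab_frame("top")[:,:,::-1])
a=cv2.imread("pics/top2.png")[140:220,170:290];cv2.imwrite("pics/top2c.png",cv2.resize(a,None,fx=6,fy=6,interpolation=2))
```

```text
4.7 [ 0.47257523 -0.26066406  0.13923987] [-3.14138186e+00  9.53621278e-04  3.12550068e-01] [-0.41287193  1.04730257  1.36551372] 0.08528900334240799
[260.44040619 182.00195527] [259.48297355  54.0742994 ] [260.72231786 243.23266393]
(array([ 0.0015, -0.    ,  0.0892]), np.float64(-0.0024))
```

View pics/w2.png

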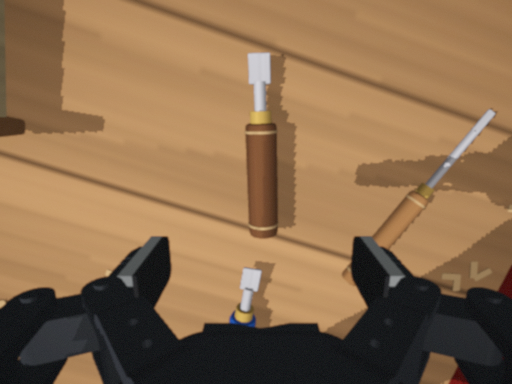

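View pics/top2c.png

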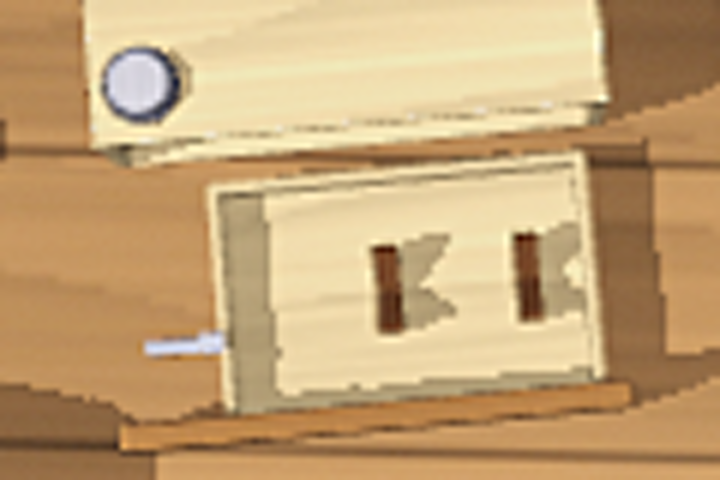

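Wrist view: the handle runs (262,124)–(264,237), centre (262,180), against a predicted (260,182), so the grasp point is good to about 2 mm. Top crop: V rests at (388,289) and (528,277).

Run:
```python
from h import *
p=bot.camera_params("top");R=np.array([[np.cos(.111),-np.sin(.111)],[np.sin(.111),np.cos(.111)]]);c=np.array([.6739,.1158])
f=lambda u,v,z:ray(p,170+u/6,140+v/6,z)
a=f(388,289,.046);b=f(528,277,.046);print(a,b,np.linalg.norm(a-b),np.arctan2(*(a-b)[[1,0]])-np.pi/2)
print("cradle",(a+b)/2,"in chest",R.T@((a+b)[:2]/2-c))
e=[f(121,428,.074),f(630,384,.074)];print("panel top edge",[ (R.T@(q[:2]-c)).round(4) for q in e])
m=c+R@np.array([-.17,(R.T@((a+b)[:2]/2-c))[1]]);print("nominal",m)
```

```text
[0.50746003 0.08654472 0.046     ] [0.51555146 0.01132159 0.046     ] 0.0756570621845587 0.1071537568813079
cradle [0.51150575 0.04893316 0.046     ] in chest [-0.16880184 -0.04846656]
panel top edge [array([-0.2312,  0.1341]), array([-0.2322, -0.134 ])]
nominal [0.51031496 0.04880043]
```

Request:
{"method": "move_arm", "body": {"moves": [[[1, 0.003, 0.001, 0.05, 0, 0, -0.004], [1, 0.003, 0.001, 0.095, 0, 0, -0.004], [1, 0.003, 0.001, 0.12, 0, 0, -0.004], [1, 0.003, 0.001, 0.134, 0, 0, -0.004], [1, 0.003, 0.001, 0.134, 0, 0, -0.004]]]}}

```text
clock: 5.3
position: [0.4754, -0.2606, 0.0048]
tool_rot: [-3.14, 0.001, 0.346]
force: [-0.2, -0.4, 0.9]
grip_width: 0.0856
finger_force: 0.0
```

Request:
{"method": "move_arm", "body": {"moves": [[[0.45, 0, 0, 0, 0, 0, 0], [0.2, 0, 0, 0, 0, 0, 0], [0, 0, 0, 0, 0, 0, 0], [0, 0, 0, 0, 0, 0, 0], [0, 0, 0, 0, 0, 0, 0]]], "force": 40}}

```text
clock: 5.8
position: [0.4766, -0.2606, 0.0067]
tool_rot: [3.141, -0.001, 0.344]
force: [-1.0, 1.9, 11.2]
grip_width: 0.0266
finger_force: 38.5
```

Request:
{"method": "move_arm", "body": {"moves": [[[0, 0, 0, -0.02, 0, 0, 0], [0, 0, 0, -0.06, 0, 0, 0], [0, 0, 0, -0.1, 0, 0, 0], [0, 0, 0, -0.14, 0, 0, 0], [0, 0, 0, -0.14, 0, 0, 0]]]}}

```text
clock: 6.3
position: [0.4777, -0.2617, 0.1502]
tool_rot: [3.138, -0.005, 0.344]
force: [0.7, -0.4, -2.0]
grip_width: 0.0268
finger_force: 40.6
```

Run:
```python
from h import *
o=bot.observe();print(o["clock"],o["position"],o["tool_rot"],o["force"],o["moment"],o["grip_width"],o["finger_force"])
cv2.imwrite("pics/w3.png",bot.grab_frame("wrist")[:,:,::-1]);p=bot.camera_params("wrist")
_,R=Rt();P=o["position"]
for s in (-.052,0,.052,.108): print(s,proj(p,P+R@np.array([s,0,-.0073])))
print(rel([.511,.0489,.15],.111))
```

```text
6.3 [ 0.47772125 -0.26166959  0.15023167] [ 3.13770083 -0.00480735  0.34371427] [ 0.70647904 -0.44354054 -1.97157779] [-0.06491641  0.00553546 -0.0622416 ] 0.026755789886350533 40.619089007377625
-0.052 [262.50311524 340.79963884]
0 [262.73336914 251.41100768]
0.052 [263.01108305 143.59756583]
0.108 [263.38216839  -0.46431838]
(array([ 0.1364, -0.2801, -0.0022]), np.float64(-0.2129))
```

View pics/w3.png

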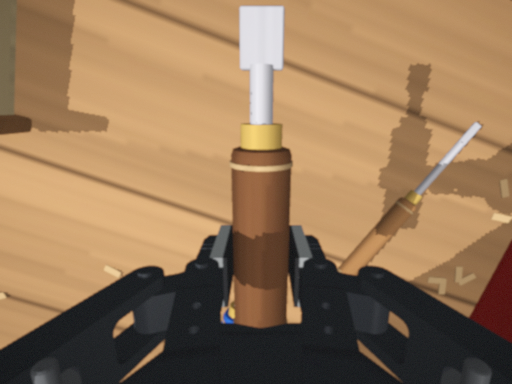

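The gouge is held straight at the handle middle (handle end at row 149, tip at row 6), about 2.5 mm back of the tool centre. Carrying it to the tray.

Request:
{"method": "move_arm", "body": {"moves": [[[0, 0.03, -0.03, -0.01, 0, 0, 0], [0, 0.05, -0.065, -0.02, 0, 0, 0], [0, 0.069, -0.105, -0.02, 0, 0, 0], [0, 0.069, -0.141, -0.02, 0, 0, 0], [0, 0.069, -0.141, -0.02, 0, 0, 0]]]}}

```text
clock: 6.85
position: [0.4922, -0.0997, 0.1644]
tool_rot: [-3.138, 0.002, 0.349]
force: [-0.3, -1.3, -2.4]
grip_width: 0.0262
finger_force: 40.5
```

Request:
{"method": "move_arm", "body": {"moves": [[[0, 0.03, -0.03, 0, 0, 0, -0.02], [0, 0.05, -0.065, 0, 0, 0, -0.04], [0, 0.069, -0.105, 0, 0, 0, -0.06], [0, 0.069, -0.141, 0, 0, 0, -0.08], [0, 0.069, -0.141, 0, 0, 0, -0.1]]]}}

```text
clock: 7.35
position: [0.5095, 0.056, 0.1645]
tool_rot: [-3.139, 0.001, 0.983]
force: [0.3, -0.7, -1.8]
grip_width: 0.0264
finger_force: 40.5
```

Request:
{"method": "move_arm", "body": {"moves": [[[0, 0, 0, 0, 0, 0, -0.02], [0, 0, 0, 0.02, 0, 0, -0.04], [0, 0, 0, 0.04, 0, 0, -0.065], [0, 0, 0, 0.05, 0, 0, -0.09], [0, 0, 0, 0.05, 0, 0, -0.113]]]}}

```text
clock: 7.85
position: [0.5098, 0.0509, 0.1136]
tool_rot: [-3.138, 0.0, 1.679]
force: [-0.4, -0.5, -1.5]
grip_width: 0.0265
finger_force: 40.5
```

Run:
```python
from h import *
o=bot.observe();print(o["clock"],o["position"],o["tool_rot"],o["force"],o["moment"],o["grip_width"])
cv2.imwrite("pics/w4.png",bot.grab_frame("wrist")[:,:,::-1]);p=bot.camera_params("wrist")
for s in (-.038,.038):
  for dx in (-.02,.02):
    y=1.682;print(s,dx,proj(p,[.511+s*np.cos(y)+dx*np.sin(y),.0489+s*np.sin(y)-dx*np.cos(y),.052]))
print(rel([.5107,.0514,.07],.111))
```

```text
7.85 [0.50980665 0.05091378 0.11364581] [-3.13823819e+00  2.68124814e-04  1.67924687e+00] [-0.43318151 -0.52088136 -1.47623547] [-0.05057879  0.01759448 -0.01034893] 0.026501657913897064
-0.038 -0.02 [232.92631651 254.58463642]
-0.038 0.02 [286.29936447 254.96713552]
0.038 -0.02 [231.02986347 153.58835285]
0.038 0.02 [289.5998403  154.01872755]
(array([0.0006, 0.0006, 0.0444]), np.float64(0.0011))
```

View pics/w4.png

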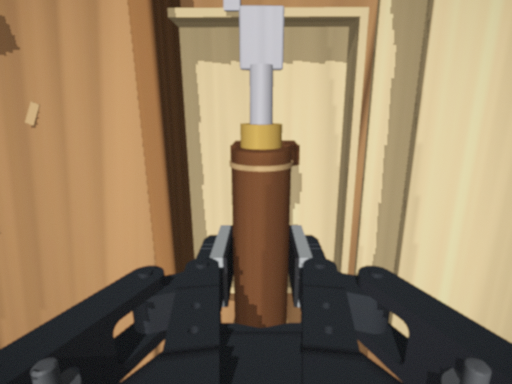

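The wrist view shows the far V rest's right edge at (298,154). That puts the rest about 2 mm further toward the chest than predicted, so I'll shift +2 mm and lower.

Request:
{"method": "move_arm", "body": {"moves": [[[0, 0.001, 0.0025, 0.01, 0, 0, 0.001], [0, 0.001, 0.0025, 0.025, 0, 0, 0.001], [0, 0.001, 0.0025, 0.038, 0, 0, 0.001], [0, 0.001, 0.0025, 0.045, 0, 0, 0.001], [0, 0.001, 0.0025, 0.045, 0, 0, 0.001]]]}}

```text
clock: 8.4
position: [0.5128, 0.0524, 0.0697]
tool_rot: [-3.14, 0.001, 1.665]
force: [-0.1, -0.5, -2.2]
grip_width: 0.0265
finger_force: 40.5
```

Request:
{"method": "move_arm", "body": {"moves": [[[0, 0, 0, 0.002, 0, 0, 0], [0, 0, 0, 0.004, 0, 0, 0], [0, 0, 0, 0.005, 0, 0, 0], [0, 0, 0, 0.006, 0, 0, 0], [0, 0, 0, 0.006, 0, 0, 0]]]}}

```text
clock: 8.9
position: [0.5135, 0.0526, 0.0649]
tool_rot: [3.141, -0.0, 1.667]
force: [-0.1, 0.1, -1.5]
grip_width: 0.0265
finger_force: 40.5
```

Request:
{"method": "move_arm", "body": {"moves": [[[0, 0, 0, 0.001, 0, 0, -0.001], [0, 0, 0, 0.002, 0, 0, -0.002], [0, 0, 0, 0.003, 0, 0, -0.002], [0, 0, 0, 0.004, 0, 0, -0.002], [0, 0, 0, 0.004, 0, 0, -0.002]]]}}

```text
clock: 9.4
position: [0.5133, 0.0526, 0.0606]
tool_rot: [-3.141, 0.0, 1.68]
force: [-0.8, 1.1, -1.8]
grip_width: 0.0265
finger_force: 40.5
```

Request:
{"method": "move_arm", "body": {"moves": [[[0, 0, 0, 0.001, 0, 0, 0], [0, 0, 0, 0.002, 0, 0, 0], [0, 0, 0, 0.002, 0, 0, 0], [0, 0, 0, 0.002, 0, 0, 0]]]}}

```text
clock: 9.8
position: [0.5134, 0.0526, 0.0588]
tool_rot: [-3.141, 0.0, 1.68]
force: [-0.8, 0.3, -1.3]
grip_width: 0.0265
finger_force: 40.5
```

Request:
{"method": "move_arm", "body": {"moves": [[[0, 0, 0, 0.001, 0, 0, 0], [0, 0, 0, 0.002, 0, 0, 0], [0, 0, 0, 0.002, 0, 0, 0], [0, 0, 0, 0.002, 0, 0, 0]]]}}

```text
clock: 10.2
position: [0.5134, 0.0526, 0.0568]
tool_rot: [-3.142, 0.0, 1.68]
force: [0.1, -0.3, -0.9]
grip_width: 0.0264
finger_force: 40.5
```

Request:
{"method": "move_arm", "body": {"moves": [[[0, 0, 0, 0.001, 0, 0, 0], [0, 0, 0, 0.0015, 0, 0, 0], [0, 0, 0, 0.0015, 0, 0, 0], [0, 0, 0, 0.0015, 0, 0, 0]]]}}

```text
clock: 10.6
position: [0.5134, 0.0526, 0.0553]
tool_rot: [-3.141, 0.0, 1.68]
force: [0.0, -0.1, -1.7]
grip_width: 0.0263
finger_force: 40.5
```

Request:
{"method": "move_arm", "body": {"moves": [[[0, 0, 0, 0.001, 0, 0, 0], [0, 0, 0, 0.002, 0, 0, 0], [0, 0, 0, 0.003, 0, 0, 0], [0, 0, 0, 0.003, 0, 0, 0]]]}}

```text
clock: 11.0
position: [0.5133, 0.0526, 0.0521]
tool_rot: [-3.141, 0.0, 1.68]
force: [0.8, -0.4, -1.8]
grip_width: 0.0268
finger_force: 40.5
```

Request:
{"method": "move_arm", "body": {"moves": [[[0, 0, 0, 0.001, 0, 0, 0], [0, 0, 0, 0.002, 0, 0, 0], [0, 0, 0, 0.002, 0, 0, 0], [0, 0, 0, 0.002, 0, 0, 0]]]}}

```text
clock: 11.4
position: [0.5134, 0.0526, 0.0503]
tool_rot: [-3.141, 0.0, 1.68]
force: [0.4, -0.4, -1.8]
grip_width: 0.0264
finger_force: 40.5
```

Run:
```python
from h import *
o,R=Rt();P=o["position"];p=bot.camera_params("wrist");W=bot.grab_frame("wrist");S=bot.grab_frame("scene")
for h in(.004,.0073,.011,.015,.019):
  q=[proj(p,P+R@np.array([.052,s,-h])) for s in(-.014,.014)];t=proj(p,P+R@np.array([.108,0,-h]));print(h,q[0].round(1),q[1].round(1),"w",(q[1]-q[0])[0].round(1),"tip",t.round(1))
ps=bot.camera_params("scene");c=proj(ps,P);print(c)
x,y=c.astype(int);a=cv2.resize(S[y-50:y+50,x-60:x+60],None,fx=5,fy=5,interpolation=2)
cv2.imwrite("pics/s5.png",np.hstack([a[:,:,::-1],cv2.resize(W[:,:,::-1],(200,500))]) if 0 else a[:,:,::-1])
```

```text
0.004 [227.6 140.9] [288.9 141. ] w 61.3 tip [258.    2.7]
0.0073 [226.8 141.8] [289.5 141.8] w 62.7 tip [257.9  -0. ]
0.011 [225.9 142.7] [290.3 142.7] w 64.4 tip [257.9  -3.3]
0.015 [224.9 143.8] [291.2 143.8] w 66.4 tip [257.8  -7.1]
0.019 [223.7 144.9] [292.2 145. ] w 68.5 tip [257.7 -11.1]
[258.06958766 208.31159558]
```

View pics/s5.png

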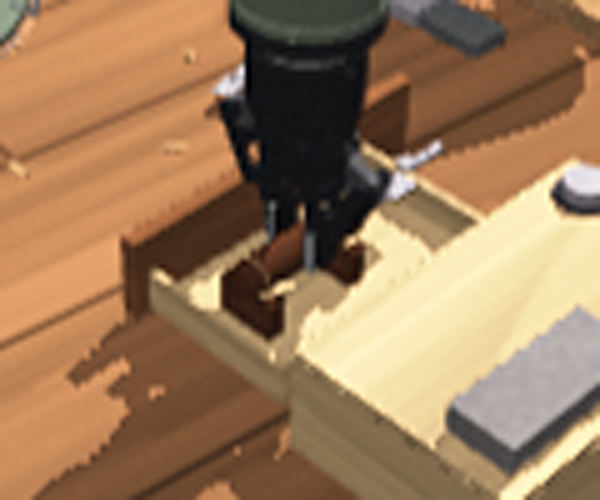

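The scene crop shows the handle between the rims and almost seated. I'll keep lowering and watch for contact force.

Request:
{"method": "move_arm", "body": {"moves": [[[0, 0, 0, 0.001, 0, 0, 0], [0, 0, 0, 0.002, 0, 0, 0], [0, 0, 0, 0.002, 0, 0, 0], [0, 0, 0, 0.002, 0, 0, 0]]]}}

```text
clock: 11.9
position: [0.5134, 0.0526, 0.0483]
tool_rot: [-3.141, 0.0, 1.68]
force: [0.2, -0.1, -1.2]
grip_width: 0.0261
finger_force: 40.5
```

Request:
{"method": "move_arm", "body": {"moves": [[[0, 0, 0, 0.001, 0, 0, 0], [0, 0, 0, 0.002, 0, 0, 0], [0, 0, 0, 0.002, 0, 0, 0], [0, 0, 0, 0.002, 0, 0, 0]]]}}

```text
clock: 12.3
position: [0.5134, 0.0526, 0.0463]
tool_rot: [-3.141, 0.0, 1.68]
force: [-0.2, 0.0, -1.4]
grip_width: 0.0261
finger_force: 40.5
```

Request:
{"method": "move_arm", "body": {"moves": [[[0, 0, 0, 0.001, 0, 0, 0], [0, 0, 0, 0.002, 0, 0, 0], [0, 0, 0, 0.002, 0, 0, 0], [0, 0, 0, 0.002, 0, 0, 0]]]}}

```text
clock: 12.7
position: [0.5137, 0.0526, 0.0448]
tool_rot: [3.141, -0.0, 1.679]
force: [-2.5, 0.1, 12.2]
grip_width: 0.0265
finger_force: 41.8
```

Request:
{"method": "move_arm", "body": {"moves": [[[0, 0, 0, 0.001, 0, 0, 0], [0, 0, 0, 0.002, 0, 0, 0], [0, 0, 0, 0.002, 0, 0, 0], [0, 0, 0, 0.002, 0, 0, 0]]]}}

```text
clock: 13.1
position: [0.5155, 0.0529, 0.0442]
tool_rot: [3.137, -0.001, 1.68]
force: [-2.9, 0.5, 38.4]
grip_width: 0.0265
finger_force: 44.5
```

Contact at TCP z 0.0447, exactly where the seat should be. I'll ease off the load, open partly and lift.

Request:
{"method": "move_arm", "body": {"moves": [[[0, 0, 0, -0.001, 0, 0, 0], [0, 0, 0, -0.002, 0, 0, 0], [0, 0, 0, -0.002, 0, 0, 0], [0.38, 0, 0, -0.002, 0, 0, 0], [0.45, 0, 0, -0.002, 0, 0, 0]]]}}

```text
clock: 13.6
position: [0.5135, 0.0526, 0.0442]
tool_rot: [3.141, 0.0, 1.68]
force: [-0.5, -0.7, 0.1]
grip_width: 0.0386
finger_force: 0.0
```

Request:
{"method": "move_arm", "body": {"moves": [[[0.6, 0, 0, 0, 0, 0, 0], [0.6, 0, 0, 0, 0, 0, 0], [0.6, 0, 0, 0, 0, 0, 0], [0.6, 0, 0, -0.005, 0, 0, 0], [0.6, 0, 0, -0.02, 0, 0, 0]]]}}

```text
clock: 14.1
position: [0.5128, 0.0524, 0.064]
tool_rot: [-3.14, 0.0, 1.679]
force: [0.0, -0.3, -0.1]
grip_width: 0.0513
finger_force: 0.0
```

Request:
{"method": "move_arm", "body": {"moves": [[[0.6, 0, 0, -0.02, 0, 0, 0], [0.6, 0, 0, -0.05, 0, 0, 0], [0.6, 0, 0, -0.09, 0, 0, 0], [0.6, 0, 0, -0.13, 0, 0, 0], [0.6, 0, 0, -0.13, 0, 0, 0]]]}}

```text
clock: 14.6
position: [0.5154, 0.0526, 0.199]
tool_rot: [3.135, -0.001, 1.679]
force: [-0.3, -0.2, -0.8]
grip_width: 0.0512
finger_force: 0.0
```

Run:
```python
from h import *
o=bot.observe();print(o["clock"],o["position"],o["tool_rot"],o["force"])
cv2.imwrite("pics/w6.png",bot.grab_frame("wrist")[:,:,::-1]);p=bot.camera_params("wrist")
y=1.682
for s in(-.052,0,.052,.108):print(proj(p,[.513+s*np.cos(y),.049+s*np.sin(y),.052]))
```

```text
14.6 [0.51539702 0.05262598 0.19897186] [ 3.13492636e+00 -1.24040172e-03  1.67906623e+00] [-0.31537763 -0.15485694 -0.77914488]
[257.12125136 231.07250079]
[256.86738239 181.82295626]
[256.58893575 127.8054445 ]
[256.25726486  63.46264483]
```

View pics/w6.png

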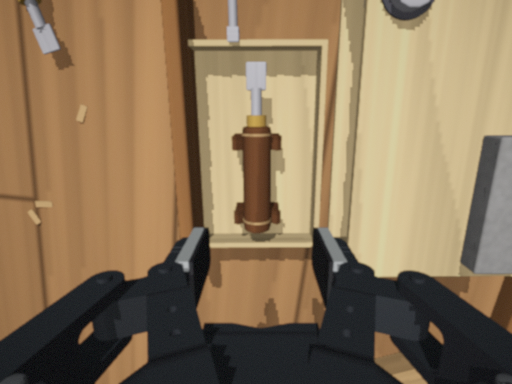

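The gouge lies seated and centred in both rests (handle rows 127–232, rests at 142 and 212). Next I'll shut the fingers, turn them 90° and move in front of the panel.

Request:
{"method": "move_arm", "body": {"moves": [[[0, 0.045, -0.098, 0, 0, 0, -0.02], [0, 0.045, -0.098, 0, 0, 0, -0.04], [0, 0.045, -0.098, 0, 0, 0, -0.06], [0, 0.045, -0.098, 0, 0, 0, -0.08], [0, 0.045, -0.098, 0, 0, 0, -0.1]]]}}

```text
clock: 15.15
position: [0.4104, 0.0869, 0.1939]
tool_rot: [-3.141, -0.0, 2.314]
force: [0.7, -0.0, -0.4]
grip_width: -0.0004
finger_force: 0.0
```

Request:
{"method": "move_arm", "body": {"moves": [[[0, 0, 0, 0, 0, 0, -0.02], [0, 0, 0, 0, 0, 0, -0.04], [0, 0, 0, 0, 0, 0, -0.06], [0, 0, 0, 0, 0, 0, -0.08], [0, 0, 0, 0, 0, 0, -0.1]]]}}

```text
clock: 15.65
position: [0.4106, 0.0866, 0.1937]
tool_rot: [-3.141, -0.001, 2.941]
force: [-0.3, -0.0, -0.3]
grip_width: -0.0002
finger_force: 0.0
```

Request:
{"method": "move_arm", "body": {"moves": [[[0, 0, 0, 0, 0, 0, -0.02], [0, 0, 0, 0, 0, 0, -0.04], [0, 0, 0, 0, 0, 0, -0.05], [0, 0, 0, 0, 0, 0, -0.05], [0, 0, 0, 0, 0, 0, -0.05]]]}}

```text
clock: 16.15
position: [0.4108, 0.0865, 0.1939]
tool_rot: [-3.141, -0.001, -3.035]
force: [-0.3, 0.5, 0.3]
grip_width: 0.0
finger_force: 0.0
```

Run:
```python
from h import *
o=bot.observe();print(o["clock"],o["position"],o["tool_rot"],o["force"],o["qpos"])
print(rel([.4135,.0868,.045],.111+np.pi/2))
p=bot.camera_params("top");c=np.array([.6739,.1158]);R=np.array([[np.cos(.111),-np.sin(.111)],[np.sin(.111),np.cos(.111)]])
for x in(-.225,-.239):print(x,[((proj(p,[*(c+R@[x,y]),.074])-[170,140])*6).round(0) for y in(-.135,.135)])
```

```text
16.15 [0.41082281 0.08653211 0.19393056] [-3.14143867e+00 -8.10093440e-04 -3.03523553e+00] [-0.27501062  0.53320278  0.3100335 ] [-0.46183235  0.25496339  0.13387061  2.15540333 -0.05027436  0.73486417
  1.38225469]
(array([-0.0028,  0.    ,  0.1489]), np.float64(-0.0007))
-0.225 [array([631., 370.]), array([118., 416.])]
-0.239 [array([633., 397.]), array([120., 443.])]
```

Request:
{"method": "move_arm", "body": {"moves": [[[0, 0, 0, 0.04, 0, 0, 0], [0, 0, 0, 0.08, 0, 0, 0], [0, 0, 0, 0.12, 0, 0, 0], [0, 0, 0, 0.15, 0, 0, 0], [0, 0, 0, 0.15, 0, 0, 0]]]}}

```text
clock: 16.65
position: [0.4091, 0.0861, 0.0415]
tool_rot: [-3.14, -0.006, -3.034]
force: [-0.0, -0.4, 0.8]
grip_width: 0.0003
finger_force: 0.0
```

Request:
{"method": "move_arm", "body": {"moves": [[[0, -0.006, 0, 0, 0, 0, 0], [0, -0.012, 0, 0, 0, 0, 0], [0, -0.018, 0, 0, 0, 0, 0], [0, -0.026, 0, 0, 0, 0, 0], [0, -0.034, 0, 0, 0, 0, 0]]]}}

```text
clock: 17.15
position: [0.4456, 0.0906, 0.0454]
tool_rot: [3.141, 0.001, -3.033]
force: [-5.2, 0.6, 5.4]
grip_width: 0.0005
finger_force: 2.6
```

Request:
{"method": "move_arm", "body": {"moves": [[[0, -0.009, 0, 0, 0, 0, 0], [0, -0.018, 0, 0, 0, 0, 0], [0, -0.027, 0, 0, 0, 0, 0], [0, -0.036, 0, 0, 0, 0, 0], [0, -0.045, 0, 0, 0, 0, 0]]]}}

```text
clock: 17.65
position: [0.4901, 0.0956, 0.0454]
tool_rot: [3.141, 0.0, -3.033]
force: [-6.3, 0.6, 3.2]
grip_width: 0.0001
finger_force: 3.2
```

Request:
{"method": "move_arm", "body": {"moves": [[[0, -0.009, 0, 0, 0, 0, 0], [0, -0.018, 0, 0, 0, 0, 0], [0, -0.027, 0, 0, 0, 0, 0], [0, -0.036, 0, 0, 0, 0, 0], [0, -0.045, 0, 0, 0, 0, 0]]]}}

```text
clock: 18.15
position: [0.5347, 0.1006, 0.0454]
tool_rot: [3.141, -0.0, -3.033]
force: [-7.9, 1.7, 3.7]
grip_width: -0.0
finger_force: 3.7
```

Request:
{"method": "move_arm", "body": {"moves": [[[0, -0.005, 0, 0, 0, 0, 0], [0, -0.009, 0, 0, 0, 0, 0], [0, -0.013, 0, 0, 0, 0, 0], [0, -0.017, 0, 0, 0, 0, 0], [0, -0.02, 0, 0, 0, 0, 0]]]}}

```text
clock: 18.65
position: [0.5526, 0.1025, 0.0453]
tool_rot: [3.141, -0.004, -3.033]
force: [-10.2, 1.5, 6.2]
grip_width: -0.0004
finger_force: 4.9
```

Request:
{"method": "move_arm", "body": {"moves": [[[0, -0.002, 0, 0, 0, 0, 0], [0, -0.004, 0, 0, 0, 0, 0], [0, -0.006, 0, 0, 0, 0, 0], [0, -0.008, 0, 0, 0, 0, 0], [0, -0.01, 0, 0, 0, 0, 0]]]}}

```text
clock: 19.15
position: [0.5641, 0.1038, 0.0453]
tool_rot: [3.141, -0.0, -3.033]
force: [-7.0, 1.6, 1.6]
grip_width: -0.0002
finger_force: 3.4
```

Request:
{"method": "move_arm", "body": {"moves": [[[0, -0.001, 0, 0, 0, 0, 0], [0, -0.002, 0, 0, 0, 0, 0], [0, -0.003, 0, 0, 0, 0, 0], [0, -0.004, 0, 0, 0, 0, 0], [0, -0.004, 0, 0, 0, 0, 0]]]}}

```text
clock: 19.65
position: [0.5671, 0.1042, 0.0453]
tool_rot: [3.141, -0.002, -3.033]
force: [-13.4, 0.3, 7.0]
grip_width: 0.0001
finger_force: 6.7
```

Force has risen, which suggests the stop. One more small push, then back off slowly.

Request:
{"method": "move_arm", "body": {"moves": [[[0, -0.001, 0, 0, 0, 0, 0], [0, -0.002, 0, 0, 0, 0, 0], [0, -0.002, 0, 0, 0, 0, 0], [0, -0.002, 0, 0, 0, 0, 0]]]}}

```text
clock: 20.05
position: [0.5671, 0.1042, 0.0452]
tool_rot: [3.141, -0.006, -3.032]
force: [-26.6, -0.3, 19.5]
grip_width: 0.0003
finger_force: 13.3
```

Request:
{"method": "move_arm", "body": {"moves": [[[0, 0.003, 0, 0, 0, 0, 0], [0, 0.006, 0, 0, 0, 0, 0], [0, 0.01, 0, 0, 0, 0, 0], [0, 0.015, 0, 0, 0, 0, 0], [0, 0.02, 0, 0, 0, 0, 0]]]}}

```text
clock: 20.55
position: [0.5508, 0.102, 0.0451]
tool_rot: [3.141, 0.002, -3.033]
force: [0.3, 0.7, 0.1]
grip_width: 0.0002
finger_force: 0.0
```

No force on retreat, so the tray is latched. I'll clear the arm and check.

Request:
{"method": "move_arm", "body": {"moves": [[[0, 0.04, 0, 0, 0, 0, 0], [0, 0.08, 0, 0, 0, 0, 0], [0, 0.1, 0, -0.03, 0, 0, 0], [0, 0.1, 0, -0.08, 0, 0, 0], [0, 0.1, 0, -0.1, 0, 0, 0]]]}}

```text
clock: 21.05
position: [0.4517, 0.0911, 0.148]
tool_rot: [3.141, 0.004, -3.033]
force: [0.4, 0.1, -0.4]
grip_width: 0.0
finger_force: 0.0
```

Request:
{"method": "move_arm", "body": {"moves": [[[0, 0, -0.05, -0.03, 0, 0, 0], [0, 0, -0.1, -0.05, 0, 0, 0], [0, 0, -0.15, -0.05, 0, 0, 0], [0, 0, -0.2, -0.05, 0, 0, 0], [0, 0, -0.2, -0.05, 0, 0, 0]]]}}

```text
clock: 21.55
position: [0.4727, -0.1132, 0.1953]
tool_rot: [-3.14, 0.002, -3.039]
force: [0.5, 0.8, 0.1]
grip_width: -0.0002
finger_force: 0.0
```

Run:
```python
from h import *
o=bot.observe();print(o["clock"],o["position"],o["force"])
a=bot.grab_frame("top")[95:240,165:400,::-1];cv2.imwrite("pics/top7.png",cv2.resize(a,None,fx=3.4,fy=3.4,interpolation=2))
```

```text
21.55 [ 0.4726648  -0.11319272  0.19530858] [0.50851466 0.81059947 0.11221251]
```

View pics/top7.png

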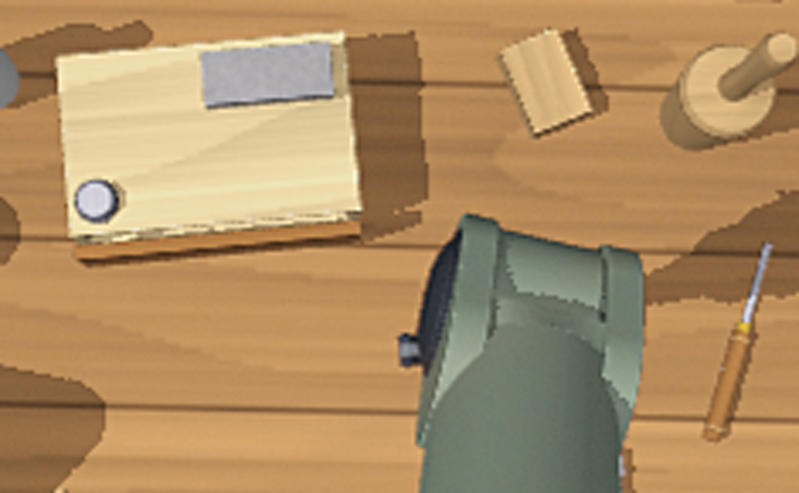

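The tray front is flush with the chest at (215,245), as at the start, the release is up at (96,200), and the whetstone, offcut, mallet and veiner look undisturbed.

```bash
python3 -c "
from workcell import bot
print(bot.job_done())"
```

```text
the job is handed in; nothing more can be done
None
```

The gouge is in the V rests, blade towards the release, and the tray is latched shut; I handed the job in at about 22 s, but no verdict was shown.

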